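Put three swapped hydraulic covers back on their own units

TASK

Three opened hydraulic units from one digger stand on the bench, and after washing each cover was laid on the wrong one: put the round cover on the round motor, the oval cover on the oval gear pump and the rectangular cover on the rectangular valve block, each lying flat and central on the joint face, boss up, with the oval and the rectangular cover lined up with the long side of their units (either way round). A unit takes one cover at a time, so park a cover on the black rubber mat while you swap; never lay a cover on the bare bench, and lower each one until it rests before you let go, without dropping it. Leave the wrench, the bearing and the oil can where they are.

Things in the scene. Friction and masses are not known exactly. Their poses are not given: they have to be found in the camera images.
- cover_round: Round cover, 112 mm across, with a round boss 46 mm across (any yaw is right). Bare aluminium, loose, about 0.5 kg. Origin: centre of the flat underside (joint face), z up; plate 14 mm thick, boss on top in the centre rising a further 42 mm (top of boss 56 mm above the origin). At the start it lies, boss up, on one of the units where it does not belong.
- cover_oval: Oval (two-lobed, parallel sides with half-round ends) cover, 124 mm long in its x and 84 mm wide in its y, with a round boss 44 mm across. Bare aluminium, loose, about 0.5 kg. Origin: centre of the flat underside (joint face), z up; plate 14 mm thick, boss on top in the centre rising a further 42 mm (top of boss 56 mm above the origin). At the start it lies, boss up, on one of the units where it does not belong.
- cover_rect: Rectangular cover, 116 mm long in its x and 88 mm wide in its y, with a hexagonal boss 41 mm across flats; one pair of flats faces its +y and -y (corners 47 mm apart, along x). Bare aluminium, loose, about 0.5 kg. Origin: centre of the flat underside (joint face), z up; plate 14 mm thick, boss on top in the centre rising a further 42 mm (top of boss 56 mm above the origin). At the start it lies, boss up, on one of the units where it does not belong.
- motor: Round hydraulic motor, unit of the round cover: joint face 112 mm across, 75 mm above the bench; round base flange 128 mm across and 12 mm thick with two ears 146 mm apart over all along its y; two port stubs on its +x side below the face. Yellow casting, fixed to the bench, with a bare machined joint face on top. Origin: centre of its underside on the bench, z up. Any yaw of the round cover on it is right.
- pump: Oval gear pump, unit of the oval cover: oval joint face 124 mm long in x and 84 mm wide in y, 68 mm above the bench; oval base flange 140 x 100 mm, 12 mm thick; a port stub on each long side. Yellow casting, fixed to the bench, with a bare machined joint face on top. Origin: centre of its underside on the bench, z up. 
- block: Rectangular valve block, unit of the rectangular cover: joint face 116 mm long in x and 88 mm wide in y, 60 mm above the bench; rectangular base flange 140 x 104 mm, 12 mm thick; port stubs at its short ends. Yellow casting, fixed to the bench, with a bare machined joint face on top. Origin: centre of its underside on the bench, z up. 
- mat: Black ribbed rubber mat, the parking place, free at the start: 150 mm in x, 130 mm in y, 10 mm thick, fixed on the bench. Origin: centre of its underside, so its top is 10 mm above the origin.
- wrench: Bystander: steel spanner 200 mm long lying on the bench beyond the units, along its x; origin under its middle.
- bearing: Bystander: ball bearing 62 mm across, 18 mm high, lying flat on the bench between the units and the robot; origin under its centre.
- oil_can: Bystander: copper oil can, 72 mm across, 92 mm to its neck, thin spout along its -x up to 140 mm high, loose on the bench; origin under the centre of its round body.
There are look-alikes about, which are no part of the job. What is shaped like the cover_oval but green is not meant.

How it is judged (in metres and radians):
At the end, for the whole second after the job is handed in: Each cover on its own unit: centre within 10 mm of the unit's in plan, underside within 3 mm of the joint face's height, boss up, tilted under 0.05 rad, oval and rectangular cover within 0.15 rad of the unit's long axis (either way round), at rest (horizontal distance between cover_round and motor below 0.01 m and z of cover_round in the frame of motor between 0.072 and 0.078 m and angle between each of cover_round, cover_oval, cover_rect's own z axis and vertical below 0.05 rad and linear speed of each of cover_round, cover_oval, cover_rect below 0.02 m/s and angular speed of each of cover_round, cover_oval, cover_rect below 0.1 rad/s and horizontal distance between cover_oval and pump below 0.01 m and z of cover_oval in the frame of pump between 0.065 and 0.071 m and angle between the x axis of cover_oval and the x axis of pump, either way round below 0.15 rad and horizontal distance between cover_rect and block below 0.01 m and z of cover_rect in the frame of block between 0.057 and 0.063 m and angle between the x axis of cover_rect and the x axis of block, either way round below 0.15 rad); the robot touches nothing.
It fails at once if a cover is laid on the bare bench (underside centre lower than 6 mm) (height (world z) of any of cover_round, cover_oval, cover_rect below 0.006 m).
It fails at once if a cover is dropped (moves faster than 0.4 m/s with no finger on it: a fall of more than about 10 mm) ((linear speed of cover_round above 0.4 m/s and contact force between cover_round and the fingers below 0.05 N) or (linear speed of cover_oval above 0.4 m/s and contact force between cover_oval and the fingers below 0.05 N) or (linear speed of cover_rect above 0.4 m/s and contact force between cover_rect and the fingers below 0.05 N)).
It fails at once if the wrench, the bearing or the oil can is moved more than 20 mm (distance of any of wrench, bearing, oil_can from where it was at the start of the episode above 0.02 m).
It also fails if it takes over 122 s, if anything falls off the work surface, if the arm or the gripper's body presses on something with over 40 N, if the wrist force passes 120 N, or if a joint passes its speed limit or range.

ROBOT

A 6-joint arm with a two-finger parallel gripper is mounted at the origin on the work surface. World frame = base frame: x ahead of the robot, y to its left, z up, the work surface at z = 0. Lengths are in mm, angles in rad, forces in N, time in s.
With the tool pointing down it reaches from about 300 to 775 mm from the base axis. Payload 14.6 kg.
Tool frame: the origin (TCP) lies midway between the tips of the shut fingers; the grasp point (between the pads) lies 19 mm behind it; y points along the fingers, z is the direction in which the jaws open and shut, and the axes are right-handed (so a half turn about y gives the same grasp; the last joint's range is limited). The gripper opens to 94 mm and grips with 3 to 60 N. Pads are 16 mm wide; open, the fingers measure 119 mm over their backs; the gripper's body (75 mm by 177 mm) begins 78 mm behind the grasp point.
Start: joints at [1.199, 0.3, 1.521, -0, 1.321, -0.067], TCP at [165.054, 524.639, 205.446] pointing down, gripper open.
Joint ranges: [-3.03, 3.03], [-0.79, 2.21], [0.23, 2.52], [-1.04, 4.18], [0, 3.07], [-2.55, 2.55]. Speed limits (rad/s): [2.22, 2.22, 2.57, 3.14, 3.14, 3.14].

INTERFACE

Orientations are given as [roll, pitch, yaw] about the fixed x, y, z axes, in that order (R = Rz(yaw) Ry(pitch) Rx(roll)).
In Python, from cell import manip gives the robot as it stands.
- The arm moves only by the tool play_rows, never from a script. Its argument "series" is a list of rows, each a list of 3 entries, a list of its own where there are three numbers: the shift along the tool's x, y, z in m, then the turn about the tool's y in rad, then the closure, from 0 (fully open) to 1 (shut). In form: [[[dx, dy, dz], twist, grip], ...]. A call has 1 to 20 rows; each row is the pose to reach, as a shift and turn from the pose measured when the call began, along the tool's axes at that moment; what a row does not reach only later rows make up. A row lasts 1/10 s, in which the tool goes at most 50 mm and 8.59 degrees, less where a joint would pass 70% of its speed; a pose out of reach is approached as far as the arm can. A call with a gripper value outside its range is refused whole. The fingers move at their own pace and stop on an object; "squeeze" is the grip in N (left out, the last holds). Time passes only in rows, so rows that repeat a pose let the fingers close. It gives the time, the measured TCP pose, the force and the opening at its end, in the units of the state.
- manip.read_state(): the state, without advancing time (a new reading comes with each control period).
- manip.camera(name): name is "scene" or "side" or "wrist"; returns the picture (480x640x3 uint8, red, green, blue); there is no depth.
- manip.camera_params(name): a dict with "K" (3x3 intrinsics, pixels), "rvec" (rotation vector, rad) and "tvec" (3), from world to camera coordinates, as OpenCV has them. Camera axes: x right, y down, z forward; pixel columns grow to the right and rows downward; lengths in mm; the calibration is good to about 2 mm. A picture is of the moment at which its call begins: read the wrist's pose just before it. camera_params takes no time and is no camera call; for the wrist camera it gives the pose at the moment of the call.
- manip.sign_off(): hands the job in, once; it reports no verdict.
The state is a dict: "clock": time; "joints": joint angles; "qd": joint speeds; "effort": joint torques, N m; "eef_pos": TCP position; "eef_rot": TCP orientation; "wrist_force": force on the tool from outside, world axes, zero at the start; "moment": the same for the moment, N m; "finger_gap": finger opening in mm.
Only numpy, scipy, OpenCV 4.12 (cv2) and the standard library are available. Lean on these libraries where they do the work, as an engineer would, in place of code of your own. Each camera call takes 0.05 s, during which the arm holds its last target. There are 200 camera calls.

## Working session

There is one attempt and no reset: what is moved stays moved. The work goes in short steps, Python scripts to look and compute and a tool call to move; the robot and the scene stay as the last step left them, time stands still between calls to the robot, and variables do not carry over. Pictures are saved under pics/ and viewed, about 12 in all and at most 16, crops included, and the job is handed in when it is done.

Besides the shell and the picture viewer there is one more tool, called in YAML: its name, and indented under it one key for each argument. play_rows: Moves the arm, as the interface text tells. Its arguments: {"type":"object","properties":{"series":{"type":"array","items":{"type":"array"}},"squeeze":{"type":"number"}},"required":["series"]}

```bash
mkdir -p pics; ls; cat > h.py <<'E'
import cv2,numpy as np
from cell import manip
def snap(c,fn):
    p=manip.camera_params(c); im=manip.camera(c)
    cv2.imwrite('pics/'+fn,cv2.cvtColor(im,cv2.COLOR_RGB2BGR)); return im,p
def P(p): 
    R=cv2.Rodrigues(np.array(p['rvec'],float))[0]; return np.array(p['K'],float),R,np.array(p['tvec'],float).reshape(3)
def ray(p,uv):
    K,R,t=P(p); d=R.T@np.linalg.inv(K)@[uv[0],uv[1],1]; return -R.T@t,d
def atz(p,uv,z):
    c,d=ray(p,uv); return c+d*(z-c[2])/d[2]
def proj(p,X):
    K,R,t=P(p); return cv2.projectPoints(np.array(X,float).reshape(-1,3),R,t,K,None)[0].reshape(-1,2)
def tri(obs):
    A=np.zeros((3,3));b=np.zeros(3)
    for p,uv in obs:
        c,d=ray(p,uv); d=d/np.linalg.norm(d); M=np.eye(3)-np.outer(d,d);A+=M;b+=M@c
    X=np.linalg.solve(A,b)
    return X,[np.round(proj(p,X)[0]-uv,1) for p,uv in obs]
E
python3 - <<'E'
from h import *
for c in('scene','side','wrist'):
    im,p=snap(c,c+'0.png'); K,R,t=P(p); print(c,K[0,0],K[0,2],K[1,2],'pos',np.round(-R.T@t),'fwd',R[2].round(2))
s=manip.read_state(); print(s)
E
```

```text
pics
scene 456.29825256347306 312.60128639128334 237.5459737746374 pos [1278. -337.  651.] fwd [-0.72  0.35 -0.59]
side 478.68448934280724 316.17279142409905 233.25082992435313 pos [ 106. -790.  942.] fwd [ 0.39  0.62 -0.68]
wrist 370.94204059232374 320.5765277734996 239.11598843413677 pos [ 99. 546. 384.] fwd [ 0.23 -0.07 -0.97]
{'clock': 0.15, 'joints': array([ 1.19941163e+00,  3.00355466e-01,  1.52143550e+00,  1.63027363e-05,
        1.32070731e+00, -6.65856448e-02]), 'qd': array([-0.00093793, -0.00550078, -0.00131806, -0.00104148,  0.00131445,
        0.00047179]), 'effort': array([-3.92311103e-04, -5.31948388e+01, -3.52827144e+01,  7.08031934e-02,
        2.34904635e-02, -5.33781599e-05]), 'eef_pos': array([164.97361507, 524.46334768, 205.01134782]), 'eef_rot': array([-1.57169889e+00,  7.60137379e-05, -3.04803124e-01]), 'wrist_force': array([ 0.44382818,  0.20996554, -0.24455825]), 'moment': array([ 0.00676468, -0.00584058,  0.00702268]), 'finger_gap': 93.83961049348436}
```

View pics/scene0.png

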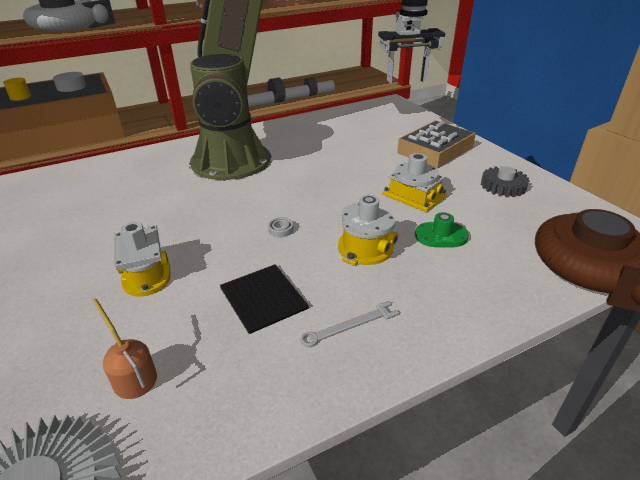

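View pics/side0.png

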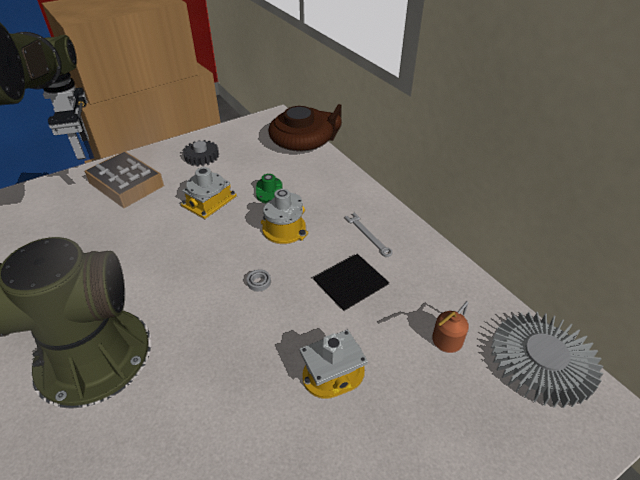

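Scene view: units with covers at about (138,255), (367,225) and (416,180). Mat at (264,298), bearing (280,228), wrench (350,325), oil can (128,365). A green oval look-alike sits at (442,232). Next, a close crop to identify each one.

```bash
python3 - <<'E'
from h import *
a=cv2.imread('pics/scene0.png');b=cv2.imread('pics/side0.png')
def c(im,u,v,w=50): return cv2.resize(im[v-w:v+w,u-w:u+w],(266,266),interpolation=cv2.INTER_CUBIC)
o=np.vstack([np.hstack([c(a,140,258),c(a,367,230),c(a,416,180)]),np.hstack([c(b,334,362),c(b,284,215),c(b,206,190)])])
cv2.imwrite('pics/crop1.png',o)
from h import manip
ps,pd=manip.camera_params('scene'),manip.camera_params('side')
for n,u,v in [('A',(134,228),(335,343)),('B',(368,200),(283,194)),('C',(417,157),(205,171)),('green',(443,218),(269,178)),('bearing',(280,224),(260,278))]:
    print(n,*tri([(ps,u),(pd,v)]))
mat=[(274,265),(309,302),(247,331),(221,289)]
for q in mat: print(atz(ps,q,10).round())
for q in [(350,254),(389,283),(346,308),(313,278)]: print('s',atz(pd,q,10).round())
E
```

```text
A [ 433.87724727 -334.57188772  121.37902821] [array([-1. ,  0.9]), array([-0.9, -1. ])]
B [579.24352889 133.90320399 129.83667   ] [array([-0.2,  0.3]), array([-0.1, -0.3])]
C [445.93699216 365.82289247 117.62252467] [array([-0.1,  0.1]), array([-0. , -0.1])]
green [625.99150584 312.91938051  53.91795026] [array([-0.1,  0.1]), array([-0. , -0.1])]
bearing [422.30843102 -12.21883612  18.82705087] [array([-0.3,  0.4]), array([-0.3, -0.4])]
[548. -80.  10.]
[686. -63.  10.]
[ 701. -199.   10.]
[ 568. -207.   10.]
s [673. -60.  10.]
s [ 698. -200.   10.]
s [ 558. -207.   10.]
s [542. -80.  10.]
```

View pics/crop1.png

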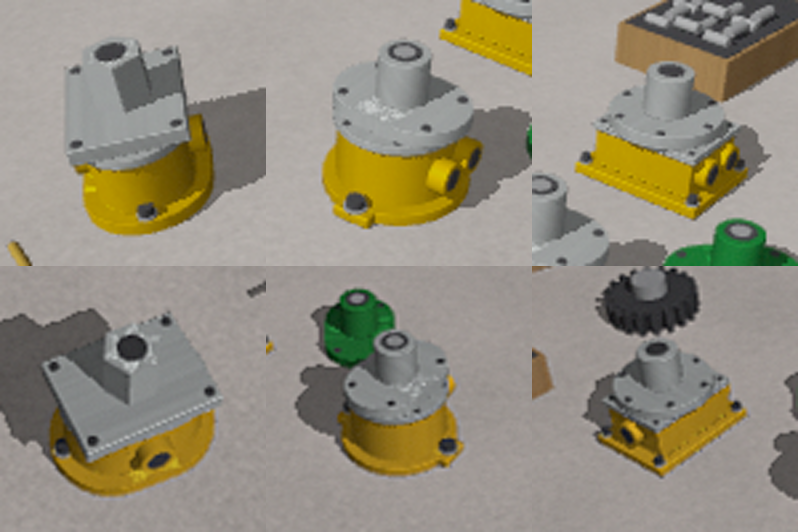

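The crop settles identity: A (434,-335) is the pump with the rectangular cover. B (579,134) is the motor with the oval cover. C (446,366) is the block with the round cover. The only look-alike is the green oval piece at scene pixel (442,232), not chosen. Plan: rect→mat, oval→pump, round→motor, rect→block. I'll look at each with the wrist camera on the way.

```bash
cat >> h.py <<'E'
from scipy.spatial.transform import Rotation as Ro
def go(x,y,z,yaw=None):
    s=manip.read_state(); R=Ro.from_euler('xyz',s['eef_rot']).as_matrix(); y0=np.arctan2(R[1,0],R[0,0])
    d=R.T@(np.array([x,y,z])-s['eef_pos'])/1000
    t=0 if yaw is None else -(yaw-y0)
    print('t',round(s['clock'],2),'pos',s['eef_pos'].round(1),'yaw',round(y0,3),'gap',round(s['finger_gap'],1),'F',s['wrist_force'].round(1),'-> d',d.round(4),'twist',round(t,4))
E
python3 -c "
from h import *
go(420,375,300)"
```

```text
t 0.15 pos [165.  524.5 205. ] yaw -0.305 gap 93.8 F [ 0.4  0.2 -0.2] -> d [ 0.2881 -0.095  -0.0661] twist 0
```

play_rows:
  series:
    - [[0.144, -0.05, -0.033], 0, 0]
    - [[0.288, -0.095, -0.066], 0, 0]
    - [[0.288, -0.095, -0.066], 0, 0]
    - [[0.288, -0.095, -0.066], 0, 0]
    - [[0.288, -0.095, -0.066], 0, 0]
    - [[0.288, -0.095, -0.066], 0, 0]
    - [[0.288, -0.095, -0.066], 0, 0]
    - [[0.288, -0.095, -0.066], 0, 0]
    - [[0.288, -0.095, -0.066], 0, 0]
    - [[0.288, -0.095, -0.066], 0, 0]
    - [[0.288, -0.095, -0.066], 0, 0]

```text
clock: 1.25
eef_pos: [418.9, 375.9, 299.8]
eef_rot: [-1.572, 0.0, -0.303]
wrist_force: [-0.4, -0.9, 0.0]
finger_gap: 93.9
```

```bash
python3 - <<'E'
from h import *
im,p=snap('wrist','wC.png'); import pickle; pickle.dump(p,open('wC.pkl','wb'))
print(proj(p,[446,366,116]))
go(555,140,300,-0.305)
E
```

```text
[[319.38476175 246.88375697]]
t 1.3 pos [419.1 375.8 299.9] yaw -0.303 gap 94.0 F [-1.  -0.  -0.8] -> d [ 0.2002  0.     -0.1844] twist 0.0017
```

play_rows:
  series:
    - [[0.1, 0, -0.09], 0, 0]
    - [[0.2, 0, -0.184], 0, 0]
    - [[0.2, 0, -0.184], 0, 0]
    - [[0.2, 0, -0.184], 0, 0]
    - [[0.2, 0, -0.184], 0, 0]
    - [[0.2, 0, -0.184], 0, 0]
    - [[0.2, 0, -0.184], 0, 0]
    - [[0.2, 0, -0.184], 0, 0]
    - [[0.2, 0, -0.184], 0, 0]
    - [[0.2, 0, -0.184], 0, 0]

```text
clock: 2.3
eef_pos: [554.5, 141.7, 300.2]
eef_rot: [-1.572, 0.0, -0.302]
wrist_force: [0.2, -0.4, 0.3]
finger_gap: 93.7
```

```bash
python3 - <<'E'
from h import *
im,p=snap('wrist','wB.png'); import pickle; pickle.dump(p,open('wB.pkl','wb'))
print(proj(p,[579,134,131]))
go(410,-325,300,-0.305)
E
```

```text
[[320.60665895 247.60911727]]
t 2.35 pos [554.6 141.5 300.2] yaw -0.302 gap 94.0 F [ 0.5 -1.2  1.1] -> d [ 0.0006  0.0007 -0.4884] twist 0.0032
```

play_rows:
  series:
    - [[0, 0, -0.25], 0, 0]
    - [[0, 0, -0.488], 0, 0]
    - [[0, 0, -0.488], 0, 0]
    - [[0, 0, -0.488], 0, 0]
    - [[0, 0, -0.488], 0, 0]
    - [[0, 0, -0.488], 0, 0]
    - [[0, 0, -0.488], 0, 0]
    - [[0, 0, -0.488], 0, 0]
    - [[0, 0, -0.488], 0, 0]
    - [[0, 0, -0.488], 0, 0]
    - [[0, 0, -0.488], 0, 0]
    - [[0, 0, -0.488], 0, 0]
    - [[0, 0, -0.488], 0, 0]
    - [[0, 0, -0.488], 0, 0]

```text
clock: 3.75
eef_pos: [410.1, -323.3, 300.9]
eef_rot: [-1.572, -0.0, -0.3]
wrist_force: [-0.1, 0.7, -0.3]
finger_gap: 93.9
```

```bash
python3 - <<'E'
from h import *
import pickle
im,p=snap('wrist','wA.png'); pickle.dump(p,open('wA.pkl','wb'))
print(proj(p,[434,-335,124])); go(410,-325,300)
o=np.zeros((300,900,3),np.uint8); t=[]
for k,X in zip('ABC',([434,-335,70],[579,134,75],[446,366,70])):
    u,v=proj(pickle.load(open(f'w{k}.pkl','rb')),X)[0].astype(int)
    w=100; im=cv2.imread(f'pics/w{k}.png'); print(k,u-w,v-w)
    t.append(cv2.resize(im[v-w:v+w,u-w:u+w],(400,400),interpolation=cv2.INTER_CUBIC) if 0 else cv2.resize(im[max(0,v-w):v+w,max(0,u-w):u+w],(266,266),interpolation=cv2.INTER_CUBIC))
cv2.imwrite('pics/crop2.png',np.hstack(t))
E
```

```text
[[316.57104664 246.08067036]]
t 3.8 pos [ 410.1 -323.4  300.9] yaw -0.3 gap 93.7 F [0.4 0.  0.5] -> d [ 0.0004  0.0009 -0.0015] twist 0
A 217 133
B 220 134
C 219 136
```

View pics/crop2.png

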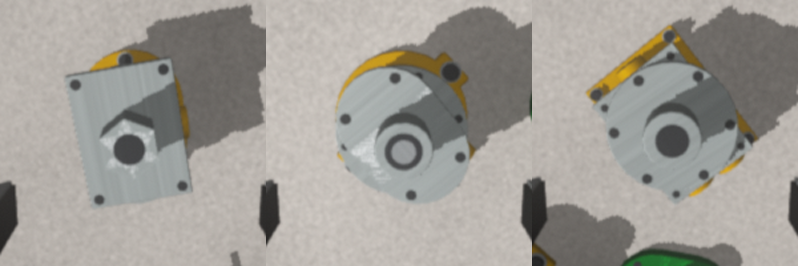

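View pics/wA.png

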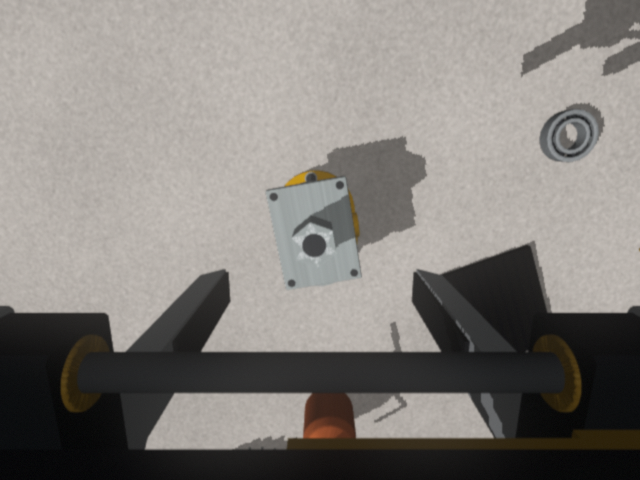

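Wrist view at A: the rectangular cover is at (314,232) with its hex boss at (314,245), on the pump. Covers B and C both look round at this scale, so I'll zoom in on them.

```bash
python3 - <<'E'
import cv2,numpy as np
f=lambda k:cv2.resize(cv2.imread(f'pics/w{k}.png')[160:300,250:390],(400,400),interpolation=cv2.INTER_CUBIC)
cv2.imwrite('pics/crop3.png',cv2.convertScaleAbs(np.hstack([f('B'),f('C')]),alpha=1.2))
E
```

```text
(no output)
```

View pics/crop3.png

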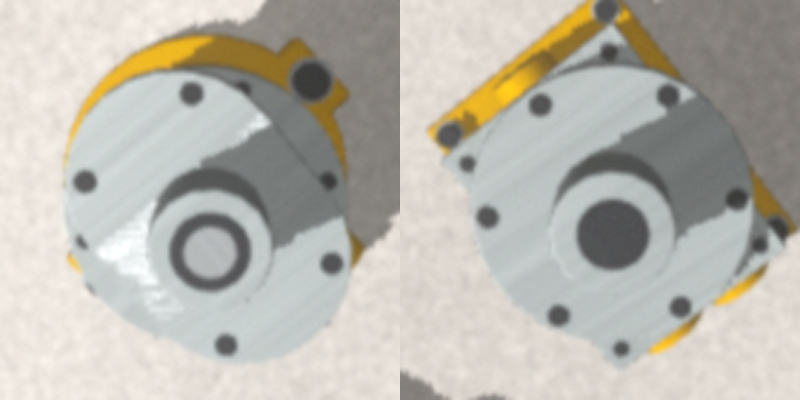

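The crop shows B is the oval cover (screw holes at (192,94), (85,181), (332,263), (226,345), straight sides diagonal) on the round motor. C is the round cover on the block.

```bash
python3 - <<'E'
from h import *
import pickle
W={k:pickle.load(open(f'w{k}.pkl','rb')) for k in 'ABC'}
ps,pd=manip.camera_params('scene'),manip.camera_params('side')
for n,u,v,w in [('A',(134,228),(335,343),(314,245)),('B',(368,200),(283,194),(323.5,247.5)),('C',(417,157),(205,171),(324.2,241.9))]:
    X,e=tri([(ps,u),(pd,v),(W[n],w)]); print(n,X.round(1),e, 'wrist@h',atz(W[n],w,dict(A=124,B=131,C=116)[n]).round(1))
s=lambda q:(250+q[0]/2.857,160+q[1]/2.857)
def hol(k,qs,z):
    X=np.array([atz(W[k],q,z) for q in qs]); print(k,X.round(1)[:,:2].tolist(),'c',X.mean(0).round(1)); return X
X=hol('A',[(274,197),(340,185),(354,272),(291,283)],82); d=X[3]-X[0]; e=X[2]-X[1]; print('long yaw',[np.arctan2(v[1],v[0]) for v in(d,e)])
X=hol('B',[s(q) for q in[(192,94),(85,181),(226,345),(332,263)]],89); d=X[3]-X[0]; e=X[2]-X[1]; print('long yaw',[np.arctan2(v[1],v[0]) for v in(d,e)])
X=hol('C',[s((a-400,b)) for a,b in[(540,104),(668,96),(737,199),(680,307),(558,315),(487,217)]],74)
go(434,-335,200)
E
```

```text
A [ 433.3 -335.6  121.7] [array([-1.7,  0.8]), array([-0.9, -0.6]), array([1.8, 0. ])] wrist@h [ 432.2 -337.1  124. ]
B [579.6 135.3 129.2] [array([0.4, 0.5]), array([-0.3, -0.4]), array([-1.5, -0.2])] wrist@h [579.7 136.7 131. ]
C [444.1 370.  115.1] [array([0.7, 0.3]), array([-1. ,  0.1]), array([-1.6,  2. ])] wrist@h [442.5 372.2 116. ]
A [[378.9, -366.3], [387.5, -294.8], [486.0, -307.4], [477.6, -379.6]] c [ 432.5 -337.1   82. ]
long yaw [np.float64(-0.13420204865708846), np.float64(-0.12713407634959867)]
B [[531.9, 144.8], [551.1, 96.7], [629.3, 128.2], [609.5, 176.7]] c [580.4 136.6  89. ]
long yaw [np.float64(0.38951862509374235), np.float64(0.3838034460765063)]
C [[395.5, 358.2], [407.2, 405.9], [453.9, 420.2], [489.8, 386.5], [478.4, 338.7], [431.6, 324.5]] c [442.7 372.3  74. ]
t 3.8 pos [ 410.1 -323.4  300.9] yaw -0.3 gap 93.7 F [0.4 0.  0.5] -> d [ 0.0263  0.1009 -0.0039] twist 0
```

Three views agree: rectangular cover at (432.3,-337.0), yaw -0.131. Oval at (580,136.7), yaw 0.387. Round at (442.6,372.2). Boss-top heights are near 122, 129 and 115 (text gives 124, 131 and 116). Grasping the rectangular cover now.

play_rows:
  series:
    - [[0.025, 0.03, -0.006], -0.1, 0]
    - [[0.025, 0.075, -0.006], -0.169, 0]
    - [[0.025, 0.12, -0.006], -0.169, 0]
    - [[0.025, 0.15, -0.006], -0.169, 0]
    - [[0.025, 0.175, -0.006], -0.169, 0]
    - [[0.025, 0.195, -0.006], -0.169, 0]
    - [[0.025, 0.208, -0.006], -0.169, 0]
    - [[0.025, 0.208, -0.006], -0.169, 0]
    - [[0.025, 0.208, -0.006], -0.169, 0]
    - [[0.025, 0.208, -0.006], -0.169, 1]
    - [[0.025, 0.208, -0.006], -0.169, 1]
    - [[0.025, 0.208, -0.006], -0.169, 1]
    - [[0.025, 0.208, -0.006], -0.169, 1]
    - [[0.025, 0.208, -0.006], -0.169, 1]
    - [[0.025, 0.208, -0.006], -0.169, 1]
    - [[0.025, 0.208, -0.006], -0.169, 1]
  squeeze: 40

```text
clock: 5.4
eef_pos: [432.2, -336.9, 92.9]
eef_rot: [-1.572, -0.0, -0.131]
wrist_force: [-1.9, -8.0, 0.9]
finger_gap: 41.2
```

```bash
python3 -c "
from h import *
go(432,-337,170)"
```

```text
t 5.4 pos [ 432.2 -336.9   92.9] yaw -0.131 gap 41.2 F [-1.9 -8.   0.9] -> d [-0.0001 -0.0771 -0.0003] twist 0
```

play_rows:
  series:
    - [[0, -0.015, 0], 0, 1]
    - [[0, -0.045, 0], 0, 1]
    - [[0, -0.08, 0], 0, 1]
    - [[0.01, -0.09, 0.02], 0, 1]
    - [[0.04, -0.09, 0.055], -0.06, 1]
    - [[0.07, -0.09, 0.095], -0.12, 1]
    - [[0.1, -0.09, 0.135], -0.18, 1]
    - [[0.13, -0.09, 0.175], -0.231, 1]
    - [[0.15, -0.09, 0.205], -0.231, 1]
    - [[0.162, -0.09, 0.223], -0.231, 1]
    - [[0.162, -0.09, 0.223], -0.231, 1]
    - [[0.162, -0.06, 0.223], -0.231, 1]
    - [[0.162, -0.025, 0.223], -0.231, 1]
    - [[0.162, 0.01, 0.223], -0.231, 1]
    - [[0.162, 0.035, 0.223], -0.231, 1]
    - [[0.162, 0.048, 0.223], -0.231, 1]
    - [[0.162, 0.048, 0.223], -0.231, 1]
    - [[0.162, 0.048, 0.223], -0.231, 1]

```text
clock: 7.2
eef_pos: [622.3, -137.4, 45.8]
eef_rot: [-1.572, -0.001, 0.1]
wrist_force: [0.1, -1.0, -6.0]
finger_gap: 40.6
```

```bash
python3 - <<'E'
from h import *
go(622,-137,35)
a,_=snap('scene','s1.png');b,_=snap('side','d1.png')
A=a[200:380,180:420];B=b[200:380,200:440]
f=lambda m:cv2.resize(cv2.cvtColor(m,cv2.COLOR_RGB2BGR),(400,300))
cv2.imwrite('pics/crop4.png',np.hstack([f(A),f(B)]))
E
```

```text
t 7.2 pos [ 622.3 -137.4   45.8] yaw 0.1 gap 40.6 F [ 0.1 -1.  -6. ] -> d [-0.0003  0.0108  0.0005] twist 0
```

View pics/crop4.png

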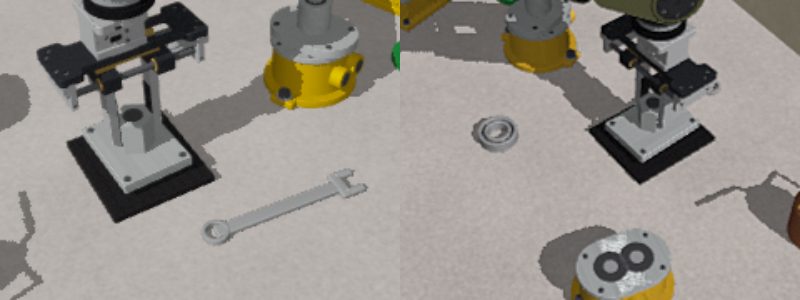

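Crop: the rectangular cover hangs centred over the mat and the pump face is bare. Lowering until contact.

play_rows:
  series:
    - [[0, 0.005, 0], 0, 1]
    - [[0, 0.008, 0], 0, 1]
    - [[0, 0.01, 0], 0, 1]
    - [[0, 0.011, 0], 0, 1]
    - [[0, 0.0115, 0], 0, 1]
    - [[0, 0.0115, 0], 0, 1]

```text
clock: 7.9
eef_pos: [622.7, -137.4, 35.0]
eef_rot: [-1.573, -0.002, 0.1]
wrist_force: [-0.4, 1.2, -3.5]
finger_gap: 40.8
```

play_rows:
  series:
    - [[0, 0.001, 0], 0, 1]
    - [[0, 0.0015, 0], 0, 1]
    - [[0, 0.0015, 0], 0, 1]

```text
clock: 8.2
eef_pos: [622.7, -137.4, 35.0]
eef_rot: [-1.573, -0.002, 0.1]
wrist_force: [-7.0, 1.3, 9.3]
finger_gap: 40.9
```

play_rows:
  series:
    - [[0, 0.0005, 0], 0, 0]
    - [[0, 0.0005, 0], 0, 0]
    - [[0, 0.0005, 0], 0, 0]
    - [[0, 0.0, 0], 0, 0]
    - [[0, -0.03, 0], 0, 0]
    - [[0, -0.08, 0], 0, 0]
    - [[0, -0.13, 0], 0, 0]
    - [[-0.1, -0.265, -0.1], 0, 0]
    - [[-0.229, -0.265, -0.174], 0, 0]
    - [[-0.229, -0.265, -0.174], 0, 0]
    - [[-0.229, -0.265, -0.174], 0, 0]
    - [[-0.229, -0.265, -0.174], 0, 0]
    - [[-0.229, -0.265, -0.174], 0, 0]
    - [[-0.229, -0.265, -0.174], 0, 0]
    - [[-0.229, -0.265, -0.174], 0, 0]
    - [[-0.229, -0.265, -0.174], 0, 0]
    - [[-0.229, -0.265, -0.174], 0, 0]
    - [[-0.229, -0.265, -0.174], 0, 0]

```text
clock: 10.0
eef_pos: [412.2, -332.0, 299.1]
eef_rot: [-1.572, -0.002, 0.101]
wrist_force: [-0.6, 0.7, 0.0]
finger_gap: 94.4
```

```bash
python3 - <<'E'
from h import *
import pickle
im,p=snap('wrist','wA2.png'); pickle.dump(p,open('wA2.pkl','wb')); go(433,-336,300)
u,v=proj(p,[433,-336,68])[0].astype(int); print(u-75,v-75)
cv2.imwrite('pics/crop5.png',cv2.resize(cv2.imread('pics/wA2.png')[v-75:v+75,u-75:u+75],(600,600),interpolation=cv2.INTER_CUBIC))
E
```

```text
t 10.05 pos [ 412.1 -332.1  299.2] yaw 0.101 gap 94.1 F [ 0.4  0.8 -0.6] -> d [ 0.0204 -0.0007 -0.006 ] twist 0
240 153
```

View pics/crop5.png

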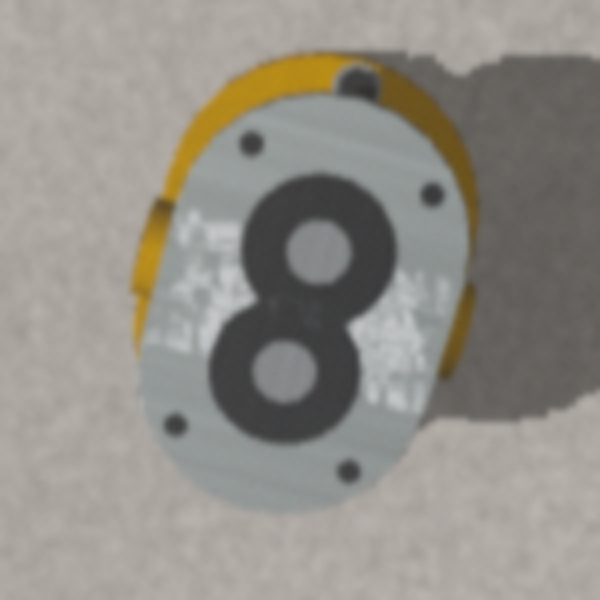

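Crop: the pump face is bare, with holes at (251,144), (432,194), (348,471), (175,425). Its long axis runs tilted from upper right to lower left.

```bash
python3 - <<'E'
from h import *
import pickle
p=pickle.load(open('wA2.pkl','rb')); s=lambda q:(240+q[0]/4,153+q[1]/4)
X=np.array([atz(p,s(q),68) for q in[(251,144),(432,194),(348,471),(175,425)]]); c=X.mean(0)
d=X[3]-X[0];e=X[2]-X[1]; print(c.round(1),[(np.arctan2(v[1],v[0]).round(3),np.linalg.norm(v).round(1)) for v in(d,e,X[1]-X[0],X[2]-X[3])])
Y=atz(p,s((302,312)),68);print(Y)
print(tri([(p,s((302,312))),(manip.camera_params('side'),(334.1,356.9))]))
go(580,136.7,170,.387)
E
```

```text
[ 436.1 -336.1   68. ] [(np.float64(-0.174), np.float64(84.1)), (np.float64(-0.175), np.float64(84.3)), (np.float64(1.403), np.float64(52.0)), (np.float64(1.4), np.float64(52.0))]
[ 436.12563041 -335.74380198   68.        ]
(array([ 435.53512885, -335.54899093,   67.55358091]), [array([ 0.2, -0.6]), array([ 0.3, -0.1])])
t 10.05 pos [ 412.1 -332.1  299.2] yaw 0.101 gap 94.1 F [ 0.4  0.8 -0.6] -> d [0.2141 0.129  0.4496] twist -0.2859
```

Pump at (436,-336), yaw -0.174, height 67.6 from two views. On to the oval cover.

play_rows:
  series:
    - [[0.1, 0.03, 0.2], -0.1, 0]
    - [[0.214, 0.1, 0.45], -0.2, 0]
    - [[0.214, 0.1, 0.45], -0.286, 0]
    - [[0.214, 0.1, 0.45], -0.286, 0]
    - [[0.214, 0.1, 0.45], -0.286, 0]
    - [[0.214, 0.1, 0.45], -0.286, 0]
    - [[0.214, 0.1, 0.45], -0.286, 0]
    - [[0.214, 0.1, 0.45], -0.286, 0]
    - [[0.214, 0.1, 0.45], -0.286, 0]
    - [[0.214, 0.1, 0.45], -0.286, 0]
    - [[0.214, 0.1, 0.45], -0.286, 0]
    - [[0.214, 0.1, 0.45], -0.286, 0]
    - [[0.214, 0.129, 0.45], -0.286, 0]
    - [[0.214, 0.129, 0.45], -0.286, 0]

```text
clock: 11.45
eef_pos: [578.5, 135.7, 167.4]
eef_rot: [-1.572, 0.003, 0.386]
wrist_force: [-0.3, -0.6, -0.6]
finger_gap: 93.7
```

```bash
python3 -c "
from h import *
go(580,136.7,100,.387)"
```

```text
t 11.45 pos [578.5 135.7 167.4] yaw 0.386 gap 93.7 F [-0.3 -0.6 -0.6] -> d [0.002  0.0674 0.0004] twist -0.0007
```

play_rows:
  series:
    - [[0.002, 0.03, 0], 0, 0]
    - [[0.002, 0.055, 0], 0, 0]
    - [[0.002, 0.067, 0], 0, 0]
    - [[0.002, 0.067, 0], 0, 0]
    - [[0.002, 0.067, 0], 0, 0]
    - [[0.002, 0.067, 0], 0, 1]
    - [[0.002, 0.067, 0], 0, 1]
    - [[0.002, 0.067, 0], 0, 1]
    - [[0.002, 0.067, 0], 0, 1]
    - [[0.002, 0.067, 0], 0, 1]
    - [[0.002, 0.067, 0], 0, 1]
    - [[0.002, 0.067, 0], 0, 1]

```text
clock: 12.65
eef_pos: [580.1, 136.3, 100.4]
eef_rot: [-1.572, 0.003, 0.386]
wrist_force: [0.1, -0.3, 0.1]
finger_gap: 43.5
```

```bash
python3 -c "
from h import *
go(436,-336,180,-.174)"
```

```text
t 12.65 pos [580.1 136.3 100.4] yaw 0.386 gap 43.5 F [ 0.1 -0.3  0.1] -> d [-0.3117 -0.0782 -0.3833] twist 0.5603
```

play_rows:
  series:
    - [[0, -0.02, 0], 0, 1]
    - [[0, -0.05, 0], 0, 1]
    - [[0, -0.078, 0], 0, 1]
    - [[-0.01, -0.078, -0.015], 0.05, 1]
    - [[-0.03, -0.078, -0.04], 0.1, 1]
    - [[-0.055, -0.078, -0.07], 0.15, 1]
    - [[-0.08, -0.078, -0.1], 0.2, 1]
    - [[-0.11, -0.078, -0.135], 0.25, 1]
    - [[-0.14, -0.078, -0.17], 0.3, 1]
    - [[-0.17, -0.078, -0.205], 0.35, 1]
    - [[-0.2, -0.078, -0.24], 0.4, 1]
    - [[-0.23, -0.078, -0.28], 0.45, 1]
    - [[-0.26, -0.078, -0.32], 0.5, 1]
    - [[-0.285, -0.078, -0.35], 0.54, 1]
    - [[-0.303, -0.078, -0.372], 0.56, 1]
    - [[-0.312, -0.078, -0.383], 0.56, 1]
    - [[-0.312, -0.078, -0.383], 0.56, 1]
    - [[-0.312, -0.078, -0.383], 0.56, 1]

```text
clock: 14.45
eef_pos: [435.3, -335.2, 179.0]
eef_rot: [-1.572, 0.003, -0.174]
wrist_force: [0.1, -0.6, -3.2]
finger_gap: 43.7
```

```bash
python3 - <<'E'
from h import *
go(436,-336,95,-.174)
import pickle
im,p=snap('wrist','wA3.png'); pickle.dump(p,open('wA3.pkl','wb'))
cv2.imwrite('pics/crop6.png',cv2.resize(cv2.imread('pics/wA3.png')[140:420,170:470],(600,560)))
E
```

```text
t 14.45 pos [ 435.3 -335.2  179. ] yaw -0.174 gap 43.7 F [ 0.1 -0.6 -3.2] -> d [ 0.0011  0.084  -0.0006] twist -0.0
```

View pics/crop6.png

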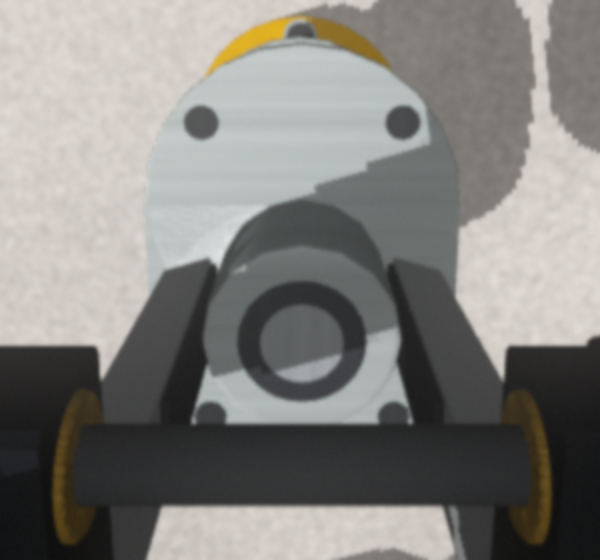

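Crop: the oval cover is held square, symmetric about column 301, in line with the pump flange beneath. Lowering.

play_rows:
  series:
    - [[0.001, 0.03, -0.001], 0, 1]
    - [[0.001, 0.055, -0.001], 0, 1]
    - [[0.001, 0.072, -0.001], 0, 1]
    - [[0.001, 0.08, -0.001], 0, 1]
    - [[0.001, 0.083, -0.001], 0, 1]
    - [[0.001, 0.085, -0.001], 0, 1]
    - [[0.001, 0.086, -0.001], 0, 1]
    - [[0.001, 0.0865, -0.001], 0, 1]
    - [[0.001, 0.0865, -0.001], 0, 1]

```text
clock: 15.4
eef_pos: [436.5, -336.3, 93.4]
eef_rot: [-1.573, 0.002, -0.173]
wrist_force: [0.5, 0.5, 0.8]
finger_gap: 43.6
```

play_rows:
  series:
    - [[0, 0.001, 0], 0, 1]
    - [[0, 0.001, 0], 0, 1]
    - [[0, 0.0005, 0], 0, 0]
    - [[0, 0.0005, 0], 0, 0]
    - [[0, 0.0005, 0], 0, 0]
    - [[0, 0, 0], 0, 0]
    - [[0, -0.03, 0], 0, 0]
    - [[0, -0.08, 0], 0, 0]
    - [[0, -0.13, 0], 0, 0]
    - [[0.035, -0.206, 0.49], 0, 0]
    - [[0.035, -0.206, 0.49], 0, 0]
    - [[0.035, -0.206, 0.49], 0, 0]
    - [[0.035, -0.206, 0.49], 0, 0]
    - [[0.035, -0.206, 0.49], 0, 0]
    - [[0.035, -0.206, 0.49], 0, 0]
    - [[0.035, -0.206, 0.49], 0, 0]
    - [[0.035, -0.206, 0.49], 0, 0]
    - [[0.035, -0.206, 0.49], 0, 0]
    - [[0.035, -0.206, 0.49], 0, 0]
    - [[0.035, -0.206, 0.49], 0, 0]

```text
clock: 17.4
eef_pos: [556.3, 145.3, 298.4]
eef_rot: [-1.572, 0.001, -0.169]
wrist_force: [0.5, -0.1, 0.2]
finger_gap: 94.0
```

play_rows:
  series:
    - [[0, 0, 0], 0, 0]
    - [[0, 0, 0], 0, 0]
    - [[0, 0, 0], 0, 0]

```text
clock: 17.7
eef_pos: [556.2, 144.2, 298.4]
eef_rot: [-1.572, 0.002, -0.17]
wrist_force: [-0.3, 0.1, -0.6]
finger_gap: 93.9
```

```bash
python3 - <<'E'
from h import *
import pickle
go(442.6,372.2,160)
im,p=snap('wrist','wB2.png'); pickle.dump(p,open('wB2.pkl','wb'))
u,v=proj(p,[580,136,75])[0].astype(int); print(u-75,v-75)
a=cv2.resize(cv2.imread('pics/wB2.png')[v-75:v+75,u-75:u+75],(400,400),interpolation=cv2.INTER_CUBIC)
snap('side','d2.png'); b=cv2.resize(cv2.imread('pics/d2.png')[300:420,270:390],(400,400),interpolation=cv2.INTER_CUBIC)
cv2.imwrite('pics/crop7.png',np.hstack([a,b]))
E
```

```text
t 17.7 pos [556.2 144.2 298.4] yaw -0.17 gap 93.9 F [-0.3  0.1 -0.6] -> d [-0.1503  0.1383  0.2057] twist 0
242 159
```

View pics/crop7.png

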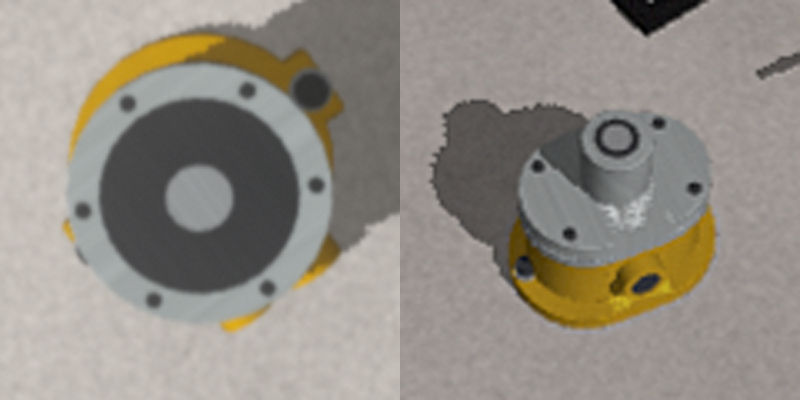

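Crop: the oval cover sits flush on the pump, and the bare motor face is centred at (199,196).

```bash
python3 - <<'E'
from h import *
import pickle
p=pickle.load(open('wB2.pkl','rb')); pd=manip.camera_params('side')
q=np.mean([(128,103),(247,90),(316,185),(267,288),(154,300),(83,210)],0)/2.667+[242,159]
X=atz(p,q,75); print(X)
im=cv2.imread('pics/d2.png'); u,v=proj(pd,X)[0]; print(u,v)
g=im[int(v)-25:int(v)+25,int(u)-32:int(u)+32].max(2); m=((g>40)&(g<95)).astype(np.uint8)
n,l,s,c=cv2.connectedComponentsWithStats(m)
for i in range(1,n):
    if s[i,4]>100:
        cs=max(cv2.findContours((l==i).astype(np.uint8),0,2)[0],key=len); e=cv2.fitEllipse(cv2.convexHull(cs)); c2=np.array(e[0])+[int(u)-32,int(v)-25]; print(s[i],e,tri([(p,q),(pd,c2)]))
go(442.6,372.2,86)
E
```

```text
[577.72991995 135.80572312  75.        ]
283.0398496549531 208.91435065878153
[  0   0  47  37 711] ((22.164878845214844, 16.91583824157715), (32.94501495361328, 51.67597198486328), 127.36196899414062) (array([560.36832839, 140.12195246, 115.90337159]), [array([ 0.8, -8.4]), array([ 2.9, -1.1])])
[  0  22  26  28 360] ((12.098310470581055, 35.90367126464844), (24.567724227905273, 29.88027572631836), 140.24176025390625) (array([549.26328006, 142.09052243,  62.37886257]), [array([  1.3, -27.7]), array([10.3, -4.3])])
t 17.8 pos [556.3 144.3 298.6] yaw -0.17 gap 94.2 F [ 0.5 -0.1 -0.7] -> d [-0.1503  0.2124  0.2057] twist 0
```

play_rows:
  series:
    - [[-0.08, 0.05, 0.1], 0, 0]
    - [[-0.15, 0.13, 0.206], 0, 0]
    - [[-0.15, 0.13, 0.206], 0, 0]
    - [[-0.15, 0.13, 0.206], 0, 0]
    - [[-0.15, 0.13, 0.206], 0, 0]
    - [[-0.15, 0.13, 0.206], 0, 0]
    - [[-0.15, 0.13, 0.206], 0, 0]
    - [[-0.15, 0.13, 0.206], 0, 0]
    - [[-0.15, 0.138, 0.206], 0, 0]
    - [[-0.15, 0.138, 0.206], 0, 0]
    - [[-0.15, 0.138, 0.206], 0, 0]

```text
clock: 18.9
eef_pos: [443.6, 371.7, 160.6]
eef_rot: [-1.572, 0.001, -0.171]
wrist_force: [-1.0, 0.1, -0.3]
finger_gap: 94.2
```

```bash
python3 -c "
from h import *
go(442.6,372.2,86)"
```

```text
t 18.9 pos [443.6 371.7 160.6] yaw -0.171 gap 94.2 F [-1.   0.1 -0.3] -> d [-0.001   0.0746  0.0004] twist 0
```

The side-view disc segmentation was spoiled by the arm's shadow. The motor height is backed by the earlier boss-top triangulation (129) and will be confirmed by contact. Grasping the round cover.

play_rows:
  series:
    - [[-0.001, 0.035, 0], 0, 0]
    - [[-0.001, 0.06, 0], 0, 0]
    - [[-0.001, 0.075, 0], 0, 0]
    - [[-0.001, 0.075, 0], 0, 0]
    - [[-0.001, 0.075, 0], 0, 0]
    - [[-0.001, 0.075, 0], 0, 1]
    - [[-0.001, 0.075, 0], 0, 1]
    - [[-0.001, 0.075, 0], 0, 1]
    - [[-0.001, 0.075, 0], 0, 1]
    - [[-0.001, 0.075, 0], 0, 1]
    - [[-0.001, 0.075, 0], 0, 1]
    - [[-0.001, 0.075, 0], 0, 1]

```text
clock: 20.1
eef_pos: [442.5, 371.9, 85.7]
eef_rot: [-1.572, 0.001, -0.171]
wrist_force: [0.1, 0.1, -0.5]
finger_gap: 45.2
```

```bash
python3 -c "
from h import *
go(577.7,135.8,180)"
```

```text
t 20.1 pos [442.5 371.9  85.7] yaw -0.171 gap 45.2 F [ 0.1  0.1 -0.5] -> d [ 0.1733 -0.0942 -0.2097] twist 0
```

play_rows:
  series:
    - [[0, -0.02, 0], 0, 1]
    - [[0, -0.055, 0], 0, 1]
    - [[0, -0.085, 0], 0, 1]
    - [[0.015, -0.094, -0.02], 0, 1]
    - [[0.04, -0.094, -0.048], 0, 1]
    - [[0.068, -0.094, -0.082], 0, 1]
    - [[0.098, -0.094, -0.118], 0, 1]
    - [[0.128, -0.094, -0.155], 0, 1]
    - [[0.155, -0.094, -0.188], 0, 1]
    - [[0.173, -0.094, -0.21], 0, 1]
    - [[0.173, -0.094, -0.21], 0, 1]
    - [[0.173, -0.094, -0.21], 0, 1]
    - [[0.173, -0.07, -0.21], 0, 1]
    - [[0.173, -0.045, -0.21], 0, 1]
    - [[0.173, -0.03, -0.21], 0, 1]
    - [[0.173, -0.023, -0.21], 0, 1]
    - [[0.173, -0.02, -0.21], 0, 1]
    - [[0.173, -0.02, -0.21], 0, 1]

```text
clock: 21.9
eef_pos: [577.4, 135.7, 106.2]
eef_rot: [-1.572, 0.001, -0.171]
wrist_force: [0.5, 0.5, -5.8]
finger_gap: 45.3
```

```bash
python3 -c "
from h import *
go(577.7,135.8,100.7)"
```

```text
t 21.9 pos [577.4 135.7 106.2] yaw -0.171 gap 45.3 F [ 0.5  0.5 -5.8] -> d [0.0003 0.0055 0.0001] twist 0
```

play_rows:
  series:
    - [[0, 0.003, 0], 0, 1]
    - [[0, 0.0045, 0], 0, 1]
    - [[0, 0.0055, 0], 0, 1]
    - [[0, 0.006, 0], 0, 1]
    - [[0, 0.0065, 0], 0, 1]
    - [[0, 0.0065, 0], 0, 1]

```text
clock: 22.5
eef_pos: [577.6, 135.7, 100.7]
eef_rot: [-1.572, -0.0, -0.171]
wrist_force: [-5.6, -0.8, 5.8]
finger_gap: 44.9
```

play_rows:
  series:
    - [[0, 0.0002, 0], 0, 0]
    - [[0, 0.0002, 0], 0, 0]
    - [[0, 0.0002, 0], 0, 0]
    - [[0, 0, 0], 0, 0]
    - [[0, -0.03, 0], 0, 0]
    - [[0, -0.08, 0], 0, 0]
    - [[0, -0.13, 0], 0, 0]
    - [[-0.198, -0.199, 0.21], 0, 0]
    - [[-0.198, -0.199, 0.21], 0, 0]
    - [[-0.198, -0.199, 0.21], 0, 0]
    - [[-0.198, -0.199, 0.21], 0, 0]
    - [[-0.198, -0.199, 0.21], 0, 0]
    - [[-0.198, -0.199, 0.21], 0, 0]
    - [[-0.198, -0.199, 0.21], 0, 0]
    - [[-0.198, -0.199, 0.21], 0, 0]
    - [[-0.198, -0.199, 0.21], 0, 0]
    - [[-0.198, -0.199, 0.21], 0, 0]
    - [[-0.198, -0.199, 0.21], 0, 0]

```text
clock: 24.3
eef_pos: [418.8, 375.7, 299.3]
eef_rot: [-1.572, 0.0, -0.172]
wrist_force: [-0.9, -0.5, -0.7]
finger_gap: 93.6
```

```bash
python3 - <<'E'
from h import *
import pickle
go(622.7,-137.4,100,.1)
im,p=snap('wrist','wC2.png'); pickle.dump(p,open('wC2.pkl','wb'))
u,v=proj(p,[442,371,60])[0].astype(int); print(u-75,v-75)
a=cv2.resize(cv2.imread('pics/wC2.png')[v-75:v+75,u-75:u+75],(400,400),interpolation=cv2.INTER_CUBIC)
_,pd=snap('side','d3.png'); u,v=proj(pd,[490,270,70])[0].astype(int); print('side',u-70,v-70)
b=cv2.resize(cv2.imread('pics/d3.png')[v-70:v+70,u-70:u+70],(400,400),interpolation=cv2.INTER_CUBIC)
cv2.imwrite('pics/crop8.png',np.hstack([a,b]))
E
```

```text
t 24.3 pos [418.8 375.7 299.3] yaw -0.172 gap 93.6 F [-0.9 -0.5 -0.7] -> d [ 0.2889  0.1998 -0.4703] twist -0.2725
245 155
side 164 125
```

View pics/crop8.png

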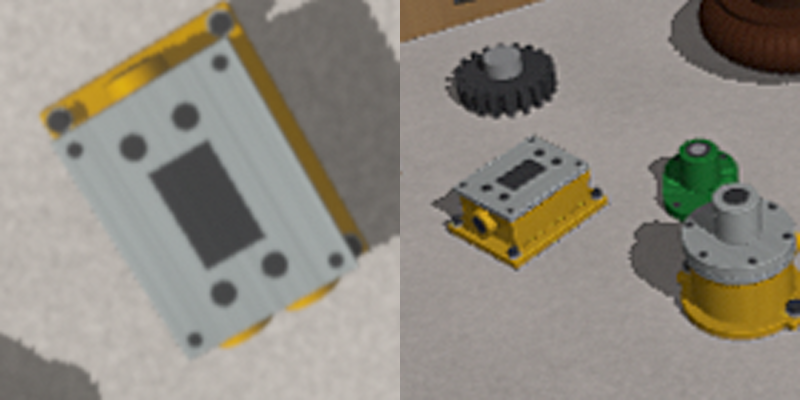

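Crop: the round cover is flush on the motor. Block face holes are at (75,150), (220,63), (336,261), (195,340), and its recess is at side-crop (523,176).

```bash
python3 - <<'E'
from h import *
import pickle
p=pickle.load(open('wC2.pkl','rb')); s=lambda q:(245+q[0]/2.667,155+q[1]/2.667)
X=np.array([atz(p,s(q),60) for q in[(75,150),(220,63),(336,261),(195,340)]]); c=X.mean(0)
d=X[3]-X[0];e=X[2]-X[1]; print(c.round(1),[(np.arctan2(v[1],v[0]).round(3),np.linalg.norm(v).round(1)) for v in(d,e,X[1]-X[0],X[2]-X[3])])
print(tri([(p,s((207,205))),(manip.camera_params('side'),(207.05,186.6))]))
E
```

```text
[445.2 373.4  60. ] [(np.float64(0.364), np.float64(100.3)), (np.float64(0.365), np.float64(100.4)), (np.float64(1.936), np.float64(72.1)), (np.float64(1.935), np.float64(72.2))]
(array([445.38242632, 373.2418098 ,  55.32254669]), [array([-0. , -0.2]), array([ 0.1, -0. ])])
```

play_rows:
  series:
    - [[0.15, 0.05, -0.25], -0.1, 0]
    - [[0.289, 0.2, -0.47], -0.2, 0]
    - [[0.289, 0.2, -0.47], -0.272, 0]
    - [[0.289, 0.2, -0.47], -0.272, 0]
    - [[0.289, 0.15, -0.47], -0.272, 0]
    - [[0.289, 0.15, -0.47], -0.272, 0]
    - [[0.289, 0.15, -0.47], -0.272, 0]
    - [[0.289, 0.15, -0.47], -0.272, 0]
    - [[0.289, 0.15, -0.47], -0.272, 0]
    - [[0.289, 0.15, -0.47], -0.272, 0]
    - [[0.289, 0.15, -0.47], -0.272, 0]
    - [[0.289, 0.15, -0.47], -0.272, 0]
    - [[0.289, 0.2, -0.47], -0.272, 0]
    - [[0.289, 0.2, -0.47], -0.272, 0]
    - [[0.289, 0.2, -0.47], -0.272, 0]

```text
clock: 25.9
eef_pos: [622.6, -136.5, 100.2]
eef_rot: [-1.571, 0.002, 0.1]
wrist_force: [1.9, 0.3, 2.1]
finger_gap: 94.1
```

```bash
python3 -c "
from h import *
go(622.7,-137.4,35.3,.1)"
```

```text
t 25.9 pos [ 622.6 -136.5  100.2] yaw 0.1 gap 94.1 F [1.9 0.3 2.1] -> d [ 0.0001  0.0649 -0.0009] twist -0.0
```

Block at (445.2,373.4), yaw 0.364. Hole spacing of 100×72 matches the cover's, so the height of 60 holds; the recess is sunk, hence its 55. Grasping the rectangular cover.

play_rows:
  series:
    - [[0, 0.03, -0.001], 0, 0]
    - [[0, 0.052, -0.001], 0, 0]
    - [[0, 0.065, -0.001], 0, 0]
    - [[0, 0.065, -0.001], 0, 0]
    - [[0, 0.065, -0.001], 0, 0]
    - [[0, 0.065, -0.001], 0, 1]
    - [[0, 0.065, -0.001], 0, 1]
    - [[0, 0.065, -0.001], 0, 1]
    - [[0, 0.065, -0.001], 0, 1]
    - [[0, 0.065, -0.001], 0, 1]
    - [[0, 0.065, -0.001], 0, 1]
    - [[0, 0.065, -0.001], 0, 1]

```text
clock: 27.1
eef_pos: [622.5, -137.6, 35.2]
eef_rot: [-1.571, 0.002, 0.1]
wrist_force: [-0.3, -0.1, -0.4]
finger_gap: 41.3
```

```bash
python3 -c "
from h import *
go(445.2,373.4,185,.364)"
```

```text
t 27.1 pos [ 622.5 -137.6   35.2] yaw 0.1 gap 41.3 F [-0.3 -0.1 -0.4] -> d [-0.1257 -0.1498  0.5261] twist -0.264
```

play_rows:
  series:
    - [[0, -0.015, 0], 0, 1]
    - [[0, -0.05, 0], 0, 1]
    - [[0, -0.09, 0], 0, 1]
    - [[0, -0.13, 0], 0, 1]
    - [[0, -0.155, 0.01], 0, 1]
    - [[-0.005, -0.16, 0.03], 0, 1]
    - [[-0.015, -0.16, 0.065], -0.03, 1]
    - [[-0.025, -0.16, 0.105], -0.06, 1]
    - [[-0.035, -0.16, 0.15], -0.09, 1]
    - [[-0.045, -0.16, 0.195], -0.12, 1]
    - [[-0.057, -0.16, 0.24], -0.15, 1]
    - [[-0.068, -0.16, 0.285], -0.18, 1]
    - [[-0.079, -0.16, 0.33], -0.21, 1]
    - [[-0.09, -0.16, 0.375], -0.24, 1]
    - [[-0.1, -0.16, 0.42], -0.264, 1]
    - [[-0.11, -0.16, 0.46], -0.264, 1]
    - [[-0.118, -0.16, 0.495], -0.264, 1]
    - [[-0.124, -0.16, 0.517], -0.264, 1]
    - [[-0.126, -0.16, 0.526], -0.264, 1]
    - [[-0.126, -0.16, 0.526], -0.264, 1]

```text
clock: 29.1
eef_pos: [443.6, 373.8, 194.1]
eef_rot: [-1.571, 0.004, 0.366]
wrist_force: [0.3, -1.2, -5.8]
finger_gap: 40.7
```

```bash
python3 -c "
from h import *
go(445.2,373.4,85.2,.364)"
```

```text
t 29.1 pos [443.6 373.8 194.1] yaw 0.366 gap 40.7 F [ 0.3 -1.2 -5.8] -> d [ 0.0018  0.1089 -0.0009] twist 0.0019
```

play_rows:
  series:
    - [[0.001, 0.03, -0.001], 0.002, 1]
    - [[0.001, 0.065, -0.001], 0.002, 1]
    - [[0.001, 0.09, -0.001], 0.002, 1]
    - [[0.001, 0.1, -0.001], 0.002, 1]
    - [[0.001, 0.104, -0.001], 0.002, 1]
    - [[0.001, 0.107, -0.001], 0.002, 1]
    - [[0.001, 0.108, -0.001], 0.002, 1]
    - [[0.001, 0.109, -0.001], 0.002, 1]
    - [[0.001, 0.1095, -0.001], 0.002, 1]
    - [[0.001, 0.1095, -0.001], 0.002, 1]

```text
clock: 30.1
eef_pos: [444.7, 373.2, 85.2]
eef_rot: [-1.571, 0.003, 0.364]
wrist_force: [-0.6, -0.6, -2.3]
finger_gap: 40.6
```

play_rows:
  series:
    - [[0, 0.0007, 0], 0, 1]
    - [[0, 0.001, 0], 0, 1]
    - [[0, 0.001, 0], 0, 1]

```text
clock: 30.4
eef_pos: [444.7, 373.2, 85.1]
eef_rot: [-1.571, 0.002, 0.364]
wrist_force: [-4.6, -4.6, 5.7]
finger_gap: 40.5
```

play_rows:
  series:
    - [[0, 0.0002, 0], 0, 0]
    - [[0, 0.0002, 0], 0, 0]
    - [[0, 0.0002, 0], 0, 0]
    - [[0, 0, 0], 0, 0]
    - [[0, -0.03, 0], 0, 0]
    - [[0, -0.08, 0], 0, 0]
    - [[0, -0.13, 0], 0, 0]
    - [[-0.025, -0.175, 0], 0, 0]
    - [[-0.025, -0.215, 0], 0, 0]
    - [[-0.025, -0.215, 0], 0, 0]
    - [[-0.025, -0.215, 0], 0, 0]
    - [[-0.025, -0.215, 0], 0, 0]

```text
clock: 31.6
eef_pos: [421.7, 364.4, 298.8]
eef_rot: [-1.572, 0.004, 0.364]
wrist_force: [0.5, -0.9, -1.2]
finger_gap: 94.1
```

```bash
python3 - <<'E'
from h import *
import pickle
go(445,373,300)
im,p=snap('wrist','wC4.png'); pickle.dump(p,open('wC4.pkl','wb'))
u,v=proj(p,[445,373,74])[0].astype(int); print(u-75,v-75)
a=cv2.resize(cv2.imread('pics/wC4.png')[v-75:v+75,u-75:u+75],(400,400),interpolation=cv2.INTER_CUBIC)
snap('scene','s4.png'); b=cv2.resize(cv2.imread('pics/s4.png')[130:410,90:480],(400,287))
cv2.imwrite('pics/crop9.png',np.hstack([a,np.vstack([b,np.zeros((113,400,3),np.uint8)])]))
E
```

```text
t 31.6 pos [421.7 364.4 298.8] yaw 0.364 gap 94.1 F [ 0.5 -0.9 -1.2] -> d [ 0.0249 -0.0014 -0.0003] twist 0
245 159
```

View pics/crop9.png

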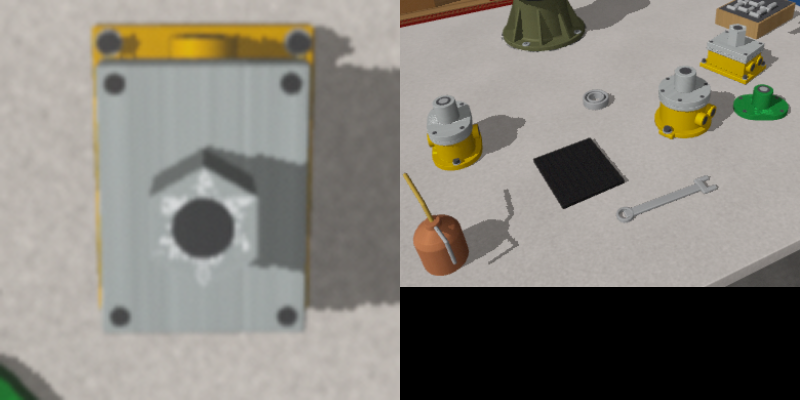

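Crop: the rectangular cover is square on the block, with holes at (115,84), (291,84), (287,316), (120,317). All three pairs are right and the bystanders look untouched. One numeric check, with predicted outlines overlaid on the other two.

```bash
python3 - <<'E'
from h import *
import pickle
p=pickle.load(open('wC4.pkl','rb'))
X=np.array([atz(p,(245+q[0]/2.667,159+q[1]/2.667),74) for q in[(115,84),(291,84),(287,316),(120,317)]]);d=X[3]-X[0]+X[2]-X[1]
print(X.mean(0).round(1),np.arctan2(d[1],d[0]))
_,pd=snap('side','d4.png'); ps=manip.camera_params('scene'); t=np.linspace(0,2*np.pi,40,endpoint=False)
def ov(f,pp,c,z,r,R,oval):
    im=cv2.imread(f); u,v=proj(pp,[*c,z+30])[0].astype(int); w=50
    k=cv2.resize(im[v-w:v+w,u-w:u+w],(400,400),interpolation=cv2.INTER_CUBIC)
    C=np.c_[np.cos(t),np.sin(t)]
    if oval: C2=C*42+np.c_[20*np.sign(C[:,0]),0*t]; a=-.174; C2=C2@np.array([[np.cos(a),np.sin(a)],[-np.sin(a),np.cos(a)]])
    else: C2=C*56
    for Q,h in((C*r,z+56),(C2,z+14)):
        for q in proj(pp,np.c_[Q+c,np.full(len(t),h)]): cv2.circle(k,tuple(int(x) for x in (q-[u-w,v-w])*4+2),1,(0,0,255),-1)
    return k
B=lambda f,pp:ov(f,pp,np.array([577.7,135.8]),75,23,0,0)
A=lambda f,pp:ov(f,pp,np.array([436,-336]),68,22,0,1)
o=np.vstack([np.hstack([A('pics/s4.png',ps),A('pics/d4.png',pd)]),np.hstack([B('pics/s4.png',ps),B('pics/d4.png',pd)])])
cv2.imwrite('pics/crop10.png',cv2.resize(o,(600,600)))
E
```

```text
[445.3 373.8  74. ] 0.36651469359989153
```

View pics/crop10.png

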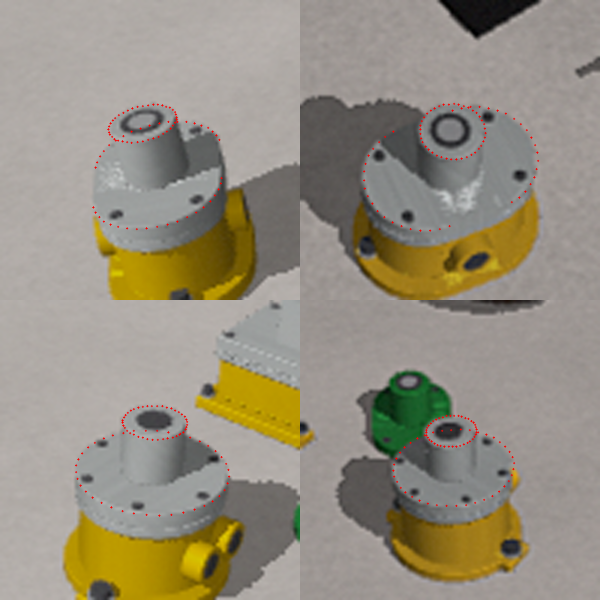

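The predicted outlines lie on both covers within about a pixel (2–3 mm). Handing in.

```bash
python3 -c "
from h import *
manip.sign_off()"
```

```text
the job is handed in; nothing more can be done
```

All three covers are on their own units: I parked the rectangular one on the mat, put the oval on the pump and the round on the motor, then the rectangular on the block. Each was lowered until the wrist force showed contact before I let go. I handed in at about 32 s with the arm clear, and the hand-in gives no verdict.

**Last checks:**
- **Rectangular cover:** it measured (445.3, 373.8), yaw 0.367, against the block at (445.2, 373.4), yaw 0.364.
- **Oval and round covers:** their predicted outlines matched the scene and side pictures within about a pixel (2–3 mm).
- **Bystanders:** the wrench, bearing and oil can look untouched by eye; I did not measure them.

**What failed or disagreed:**
- **Motor height:** the automatic side-view check of the motor face failed because of a shadow. The boss height triangulated at the start and the contact height (TCP 100.7 mm, as predicted) support it instead.
- **Block height:** two views put the dark patch on the block at 55 mm rather than 60. I took it as a sunken recess, since the hole spacing and contact height both fit 60.

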